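# Hang the slotted scrubbing brush on the drying rack's pin

### The job

Two grey scrubbing brushes stand on the counter. Lift the one whose handle has an open slot in its side, slide that slot sideways over the headed pin of the blue drying rack until the pin meets the slot's inner end, then let the brush down so that the pin sits up in the notch, and leave it hanging there upright and still. Feel your way gently, never pressing hard on the pin, and leave the other brush and the other things on the counter where they are.

Things in the scene. Friction and masses are not known exactly. Their poses are not given: they have to be found in the camera images.
- brush_mid (a point): centre, 75 mm above the underside, of the slotted brush: grey, upright on its bristles, 150 mm tall, some 160 g. Axes x through the handle's thickness, y across it towards the slot's mouth, z up. Bristle block 40 (x) by 70 (y) by 22 mm; above it a flat handle plate 12 mm thick (x). The slot is cut through the thickness: a level run from its mouth at the +y edge, then a notch going up at its inner end
- brush_grip (a point): where to hold the slotted brush: 128 mm above its underside, middle of the plain top part of its handle (94 to 150 mm up, y from -26 to +26 mm), fingers on its two faces 12 mm apart in x. Keep the fingertips at least 107 mm above the underside, clear of the pin's head and collar. Axes as brush_mid
- brush_mouth (a point): point in the slotted brush's slot mouth: y = +30 mm, 76 mm above the underside, mid-height of the slot's level run, which is 12 mm high (70 to 82 mm up) and ends inside at y = -6 mm. The jaw above the slot reaches out to y = +42 mm, the jaw below only to y = +18 mm, so between these the upper jaw can be let down on the pin from above. Axes as brush_mid
- brush_seat (a point): where the pin's axis passes when the slotted brush hangs properly: in the notch, y = 0, 90 mm above the underside (4 mm, the pin's radius, below the notch's ceiling). The notch is 12 mm wide (y from -6 to +6 mm) and rises from the slot's level run at its inner end up to 94 mm above the underside; its inner wall continues the slot's end wall. Axes as brush_mid
- rack: blue plastic drying rack, fixed on the counter; origin on the counter straight under the middle of its headed pin; x along the level pin from its head to its post, z up. Low wire floor 8 mm high, x -50 to +130 mm, y -130 to +70 mm; prongs up to 63 mm high at x = 100 and 130 mm. Brush x axis goes along rack x axis, so the slot goes on the pin by moving the brush towards rack +y
- socket (a point): top centre of the rack's socket block (26 by 30 mm, 50 mm high), 52 mm to +x of the rack's origin; axes as the rack's. In it stands a bar 12 by 16 mm, its top 10 mm above the pin's axis, and from it the pin runs to -x over the rack's origin. The bar's height is set differently every time and is not in the measurements: the pin's axis is 125 to 160 mm above the counter, to be felt for (or seen)
- pin_foot (a point): the rack's origin again, on the counter straight under the middle of the bare pin: 8 mm thick, rigid (the socket is stiff), 22 mm free for the handle between its round head (20 mm across, 4 mm thick, rack x -15 to -11 mm) and an equally wide collar (x +11 to +14 mm). The slot has 4 mm of play on the pin in height, the notch 4 mm sideways; axes as the rack's
- plain_brush_mid (a point): the other scrubbing brush, to be left alone: same size, its handle straight-sided with only a small closed square hole; this point is its centre, 75 mm up
- cutlery_basket: grey cutlery basket 130 by 150 by 155 mm with some cutlery standing out to 190 mm, to be left alone; origin at the centre of its underside
- filter: round stainless dishwasher filter, 88 mm across, 42 mm high, to be left alone; origin at the centre of its underside
- mug: white mug, 80 mm across, 90 mm high, to be left alone; origin at the centre of its underside
- bowl: blue bowl, 130 mm across, 55 mm high, to be left alone; origin at the centre of its underside
- soap: clear bottle, 60 mm across, 180 mm high, to be left alone; origin at the centre of its underside
- bin: small white bin with a flap, 180 by 200 by 226 mm, standing at the side, fixed; origin at the centre of its underside
Not all that is in view belongs to the job. What is shaped like the part that bears brush_mid but green or red is not meant.

How it is judged (in metres and radians):
On the way, in this order (a step that is already met when the one before it is completed fails the run):
1. the slotted brush is held in the fingers, clear of the counter by more than 30 mm (height (world z) of brush_mid above 0.105 m and contact force between the fingers and brush above 1 N), for 0.2 s.
2. the slot is over the pin: the brush, upright and at the pin's height, has the pin within 8 mm of the slot's inner end (x of brush_seat in the frame of rack between -0.009 and 0.009 m and y of brush_seat in the frame of rack between -0.006 and 0.005 m and height (world z) of brush_mid between 0.105 and 0.168 m and angle between brush_mid's own z axis and vertical below 0.2 rad), for 0.05 s.
At the end, for the whole second after the job is handed in: the slotted brush hangs by its notch on the rack's pin, between head and collar: seat point within 4 mm sideways and 9 mm lengthwise of the pin's middle, brush centre 105 to 150 mm above the counter, tilted under 0.2 rad, its weight on the rack, at rest and let go (x of brush_seat in the frame of rack between -0.009 and 0.009 m and y of brush_seat in the frame of rack between -0.004 and 0.004 m and height (world z) of brush_mid between 0.105 and 0.15 m and angle between brush_mid's own z axis and vertical below 0.2 rad and linear speed of brush below 0.05 m/s and contact force between brush and rack above 0.3 N); the robot touches nothing.
It fails at once if the brush is pressed on the rack's pin or post with more than 18 N (contact force between brush and rack above 18 N).
It fails at once if the robot pushes the rack with more than 18 N (contact force between any of the fingers, the arm and rack above 18 N).
It fails at once if the other brush is moved by more than 25 mm (distance of plain_brush_mid from where it was at the start of the episode above 0.025 m).
It fails at once if another thing on the counter is moved by more than 30 mm (distance of any of cutlery_basket, filter, mug, bowl, soap from where it was at the start of the episode above 0.03 m).
It also fails if it takes over 51 s, if anything falls off the work surface, if the arm or the gripper's body presses on something with over 40 N, if the wrist force passes 120 N, or if a joint passes its speed limit or range.

### The arm

A 6-joint arm with a two-finger parallel gripper is mounted at the origin on the work surface. World frame = base frame: x ahead of the robot, y to its left, z up, the work surface at z = 0. Lengths are in mm, angles in degrees, forces in N, time in s.
With the tool pointing down it reaches from about 350 to 850 mm from the base axis. Payload 8.1 kg.
Tool frame: the origin (TCP) lies midway between the tips of the shut fingers; the grasp point (between the pads) lies 19 mm behind it; z points along the fingers, y is the line along which they close (so a half turn about z gives the same grasp; the last joint's range is limited). The gripper opens to 85 mm and grips with 20 to 120 N. Pads are 22 mm wide; open, the fingers measure 114 mm over their backs; the gripper's body (76 mm by 85 mm) begins 54 mm behind the grasp point. The pads swing forward as they close: fully open they stand 13 mm farther back than shut.
Start: joints at [-70.841, 7.471, 85.268, -0, 87.261, -4.893], TCP at [244.566, -547.898, 209.792] pointing down, gripper open.
Joint ranges: [-169.43, 169.43], [-51.17, 129.36], [1.28, 143.12], [-76.62, 256.62], [0, 156.53], [-152.29, 152.29]. Speed limits (degrees/s): [136.94, 136.94, 159.86, 180, 180, 180].

### API

Orientations are given as [roll, pitch, yaw] about the fixed x, y, z axes, in that order (R = Rz(yaw) Ry(pitch) Rx(roll)).
In Python, from bench import r gives the robot as it stands. The module is installed in compiled form; this text tells all that it offers.
- The arm moves only by the tool jog_arm, never from a script. Its argument "rows" is a list of rows, each a list of 2 entries, a list of its own where there are three numbers: the shift along the tool's x, y, z in mm, then the turn, a rotation vector about the tool's x, y, z in rad. A call has 1 to 10 rows; each row is the pose to reach, as a shift and turn from the pose commanded when the call began, along the tool's axes at that moment; what a row does not reach only later rows make up. A row lasts 1/10 s, in which the tool goes at most 50 mm and 8.59 degrees, less where a joint would pass 70% of its speed; a pose out of reach is approached as far as the arm can. A call with a gripper value outside its range is refused whole. "grip" is the finger opening in mm, from 0 to 85.4, set as the call begins (left out, the last holds). The fingers move at their own pace and stop on an object; "force" is the grip in N (left out, the last holds). Time passes only in rows, so rows that repeat a pose let the fingers close. It gives the time, the measured TCP pose, the force, the opening and the grip force at its end, in the units of the state.
- r.sense(): the state, without advancing time (a new reading comes with each control period).
- r.snapshot(name): name is "side" or "top" or "wrist"; returns (picture, depth): 384x512x3 uint8, blue, green, red; 384x512 float32, mm along the optical axis (not along the pixel's ray), 0 where there is no reading.
- r.camera_params(name): a dict with "fx", "fy", "cx", "cy" (pixels), "pose" (4x4, takes a point from camera to world coordinates); the wrist camera has in their place "tool_from_camera" (4x4, takes a point from camera to tool coordinates, whose origin is the TCP and whose axes are the flange's). Camera axes: x right, y down, z forward; pixel columns grow to the right and rows downward; lengths in mm; the calibration is good to about 2 mm. The wrist camera is an equidistant fisheye: a pixel r from the principal point sees the ray r / f radians off the axis. A picture is of the moment at which its call begins: read the wrist's pose just before it. camera_params takes no time and is no camera call.
- r.hand_in(): hands the job in; it is judged then, once.
The state is a dict: "time": time; "joint_pos": joint angles; "qd": joint speeds; "joint_efforts": joint torques, N m; "tool_pos": TCP position; "tcp_rot": TCP orientation; "ft_force": force on the tool from outside, world axes, zero at the start; "wrist_torque": the same for the moment, N m; "finger_gap": finger opening in mm; "grip_force": force on a finger pad.
Only numpy, scipy, OpenCV 4.12 (cv2) and the standard library are available. Lean on these libraries where they do the work, as an engineer would, in place of code of your own. Each camera call takes 0.05 s, during which the arm holds its last target. There are 200 camera calls.

## Working session

There is one attempt and no reset: what is moved stays moved. The work goes in short steps, Python scripts to look and compute and a tool call to move; the robot and the scene stay as the last step left them, time stands still between calls to the robot, and variables do not carry over. Pictures are saved under pics/ and viewed, at most 10 in all, crops included, and the job is handed in when it is done.

Besides the shell and the picture viewer there is one more tool, called after "Emit:" by a JSON object that holds its "method" and its "body". jog_arm: Moves the arm, as the interface text tells. Its arguments: {"type":"object","properties":{"rows":{"type":"array"},"grip":{"type":"number"},"force":{"type":"number"}},"required":["rows"]}

```bash
mkdir -p pics
python3 - <<'E'
from bench import r
import cv2,numpy as np
s=r.sense();print(s['time'],s['tool_pos'],s['tcp_rot'],s['finger_gap'])
for n in('side','top'):
    im,d=r.snapshot(n);cv2.imwrite(f'pics/{n}0.png',im);np.save(f'pics/{n}0.npy',d)
    p=r.camera_params(n);print(n,{k:np.round(v,3).tolist() for k,v in p.items()})
print({k:np.round(v,3).tolist() for k,v in r.camera_params('wrist').items()})
a=cv2.imread('pics/side0.png');b=cv2.imread('pics/top0.png')
E
```

```text
0.0 [ 244.37568898 -547.33895147  208.74615849] [-1.79893960e+02 -1.02310473e-02  2.40513580e+01] 85.3562808197612
side {'fx': 470.216, 'fy': 470.216, 'cx': 256.48, 'cy': 187.952, 'pose': [[0.578, -0.497, 0.648, -656.625], [-0.816, -0.348, 0.461, -889.488], [-0.004, -0.795, -0.607, 1139.874], [0.0, 0.0, 0.0, 1.0]]}
top {'fx': 459.51, 'fy': 459.51, 'cx': 254.535, 'cy': 191.994, 'pose': [[0.103, -0.974, 0.203, 178.582], [-0.995, -0.102, 0.017, -90.511], [0.005, -0.204, -0.979, 1639.884], [0.0, 0.0, 0.0, 1.0]]}
{'fx': 297.319, 'fy': 297.319, 'cx': 260.071, 'cy': 190.129, 'tool_from_camera': [[0.0, -0.953, -0.304, 77.8], [1.0, 0.0, -0.0, -0.548], [0.0, -0.304, 0.953, -165.375], [0.0, 0.0, 0.0, 1.0]]}
```

View pics/side0.png

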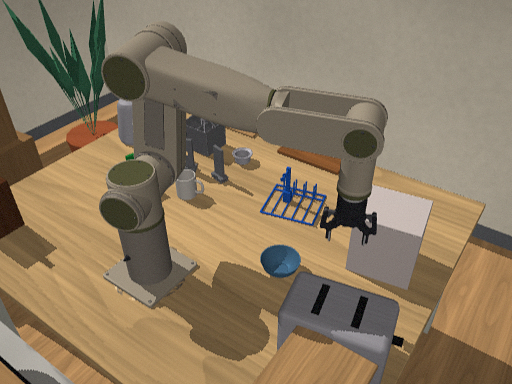

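View pics/top0.png

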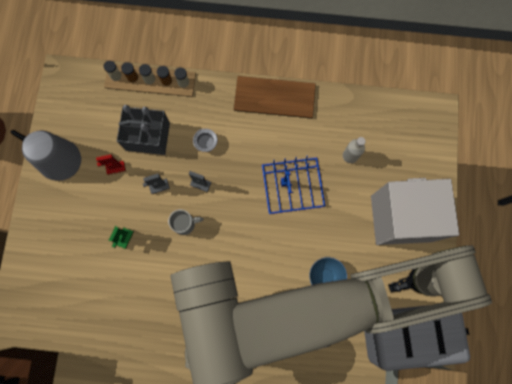

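The side view shows the grey brushes near (192,155) and (220,165), with the rack near (290,200). In the top view the brushes are at (157,183) and (201,182), the rack pin near (287,181), and green and red decoys at (121,237) and (111,164). I'll enlarge both candidates.

Run:
```python
import cv2,numpy as np
a=cv2.imread('pics/side0.png');b=cv2.imread('pics/top0.png')
f=lambda im,x,y,w,h,s:cv2.resize(im[y:y+h,x:x+w],None,fx=s,fy=s,interpolation=cv2.INTER_CUBIC)
A=f(a,165,125,80,60,5);B=f(a,255,160,80,60,5)
C=f(b,135,155,80,60,5);D=f(b,255,150,80,60,5)
cv2.imwrite('pics/m1.png',np.vstack([np.hstack([A,B]),np.hstack([C,D])]))
```

```text
(no output)
```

View pics/m1.png

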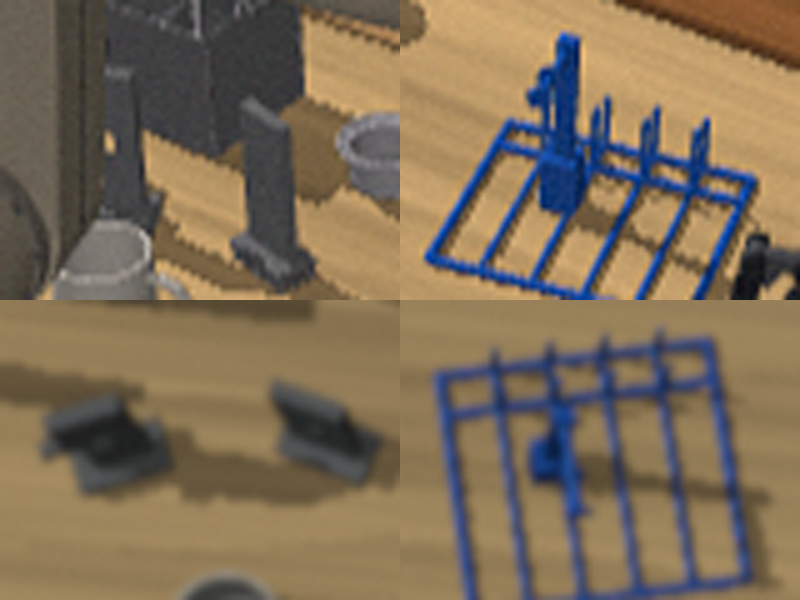

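```bash
cat > h.py <<'E'
import cv2,numpy as np
from bench import r
def pts(n,im,d,box):
    p=r.camera_params(n);x0,y0,x1,y1=box
    v,u=np.mgrid[y0:y1,x0:x1];z=d[y0:y1,x0:x1]
    P=np.stack([(u-p['cx'])/p['fx']*z,(v-p['cy'])/p['fy']*z,z],-1)
    W=P@p['pose'][:3,:3].T+p['pose'][:3,3]
    return W,im[y0:y1,x0:x1].astype(int),np.stack([u,v],-1),z>0
E
python3 - <<'E'
from h import *
np.set_printoptions(precision=1,suppress=True)
for n,box in(('side',(255,160,335,225)),('top',(255,150,335,220))):
    W,c,uv,ok=pts(n,cv2.imread(f'pics/{n}0.png'),np.load(f'pics/{n}0.npy'),box)
    m=(c[...,0]>c[...,2]+50)&ok
    w=W[m];print(n,len(w))
    lo=w[(w[:,2]<25)&(w[:,2]>-5)][:,:2]
    print('floor rect',cv2.minAreaRect(lo.astype(np.float32)),cv2.boxPoints(cv2.minAreaRect(lo.astype(np.float32))))
    h=w[w[:,2]>85];print('high');print(np.c_[h,uv[m][w[:,2]>85]][np.argsort(-h[:,2])])
for n,boxes in(('top',((135,165,180,205),(180,165,220,200))),('side',((184,130,205,175),(205,140,232,190)))):
  for box in boxes:
    W,c,uv,ok=pts(n,cv2.imread(f'pics/{n}0.png'),np.load(f'pics/{n}0.npy'),box)
    w=W[ok&(W[...,2]>125)&(W[...,2]<165)]
    print(n,len(w),w.mean(0) if len(w) else 0, cv2.minAreaRect(w[:,:2].astype(np.float32)) if len(w)>3 else 0, w[:,2].max() if len(w) else 0)
E
```

```text
side 744
floor rect ((554.7842407226562, -198.76522827148438), (198.89051818847656, 206.13531494140625), 13.605422019958496) [[ 433.9 -122. ]
 [ 482.4 -322.3]
 [ 675.7 -275.5]
 [ 627.2  -75.2]]
high
[[ 492.4 -186.8  163.   283.   177. ]
 [ 558.3 -170.5  162.   289.   167. ]
 [ 492.9 -182.3  160.9  282.   177. ]
 [ 559.1 -165.8  159.7  288.   167. ]
 [ 555.1 -168.3  158.5  288.   168. ]
 [ 523.2 -175.8  157.9  285.   173. ]
 [ 559.2 -161.4  157.9  287.   167. ]
 [ 561.2 -173.2  157.   290.   168. ]
 [ 527.8 -177.1  155.7  286.   173. ]
 [ 557.1 -162.9  155.2  287.   168. ]
 [ 508.9 -180.8  155.2  284.   176. ]
 [ 561.6 -168.7  155.   289.   168. ]
 [ 504.2 -183.8  154.8  284.   177. ]
 [ 518.6 -183.   154.7  286.   175. ]
 [ 499.2 -187.   154.7  284.   178. ]
 [ 523.9 -179.7  154.7  286.   174. ]
 [ 521.9 -176.7  154.6  285.   174. ]
 [ 517.8 -170.8  154.6  283.   174. ]
 [ 552.5 -165.8  154.6  287.   169. ]
 [ 520.9 -185.8  154.5  287.   175. ]
 [ 495.5 -181.   154.4  282.   178. ]
 [ 557.1 -171.6  154.3  289.   169. ]
 [ 544.4 -175.3  154.2  288.   171. ]
 [ 518.2 -179.1  153.4  285
[... 5496 characters left out ...]
.6 -160.6   91.4  284.   178. ]
 [ 560.  -164.    91.2  285.   178. ]
 [ 556.9 -161.1   87.9  284.   179. ]]
top 91 [501.9 282.9 145.8] ((502.8571472167969, 284.41632080078125), (15.813916206359863, 52.3408088684082), 25.000003814697266) 159.18744092129987
top 78 [526.3 134.4 147.3] ((527.59033203125, 135.78704833984375), (53.40834045410156, 12.826591491699219), 75.53659057617188) 160.28223272460514
side 48 [506.  270.8 142.1] ((552.3145751953125, 293.50677490234375), (140.18028259277344, 24.67993927001953), 25.73606300354004) 159.55153599226696
side 80 [520.9 134.1 143.5] ((523.3137817382812, 135.72071838378906), (58.25788497924805, 17.325241088867188), 75.57941436767578) 157.90311292822423
```

Candidates: A, at top px (157,183) and side px (190,155), shows a jaw sticking out at its left and tan showing through there. B, at top px (201,182) and side px (220,165), is straight-sided. A fits "slotted". I'll confirm it with the wrist camera from close by.

Emit:
{"method": "jog_arm", "body": {"rows": [[[0,0,-50],[0,0,0]],[[446,-543,-60],[0,0,-1.588]],[[446,-543,-60],[0,0,-1.588]],[[446,-543,-60],[0,0,-1.588]],[[446,-543,-60],[0,0,-1.588]],[[446,-543,-60],[0,0,-1.588]],[[446,-543,-60],[0,0,-1.588]],[[446,-543,-60],[0,0,-1.588]],[[446,-543,-60],[0,0,-1.588]],[[446,-543,-60],[0,0,-1.588]]], "grip": 60}}

```text
time: 1.1
tool_pos: [363.5, -112.1, 266.0]
tcp_rot: [180.0, 0.0, 101.7]
ft_force: [1.0, -0.6, 0.3]
finger_gap: 59.8
grip_force: 0.0
```

Emit:
{"method": "jog_arm", "body": {"rows": [[[223,114,0],[0,0,-0.232]],[[223,114,0],[0,0,-0.232]],[[223,114,0],[0,0,-0.232]],[[223,114,0],[0,0,-0.232]],[[223,114,0],[0,0,-0.232]],[[223,114,0],[0,0,-0.232]],[[223,114,0],[0,0,-0.232]]]}}

```text
time: 1.8
tool_pos: [430.8, 128.3, 265.5]
tcp_rot: [-179.9, -0.0, 114.9]
ft_force: [0.1, -0.7, 0.3]
finger_gap: 60.2
grip_force: 0.0
```

Run:
```python
from h import *
s=r.sense();print(s['time'],s['tool_pos'],s['tcp_rot'])
im,d=r.snapshot('wrist');cv2.imwrite('pics/w1.png',im);np.save('pics/w1.npy',d)
np.save('pics/w1pose.npy',np.r_[s['tool_pos'],s['tcp_rot']])
im,d=r.snapshot('side');cv2.imwrite('pics/side1.png',im)
c=cv2.resize(im[105:195,155:275],None,fx=3,fy=3,interpolation=cv2.INTER_CUBIC)
v=np.zeros((384,512+360,3),np.uint8)
v[:,:512]=cv2.imread('pics/w1.png');v[:270,512:]=c
cv2.imwrite('pics/m2.png',cv2.resize(v,(800,352),interpolation=cv2.INTER_AREA))
```

```text
1.8 [430.79930347 128.26160131 265.45874265] [-1.79895424e+02 -1.09719537e-02  1.14891537e+02]
```

View pics/m2.png

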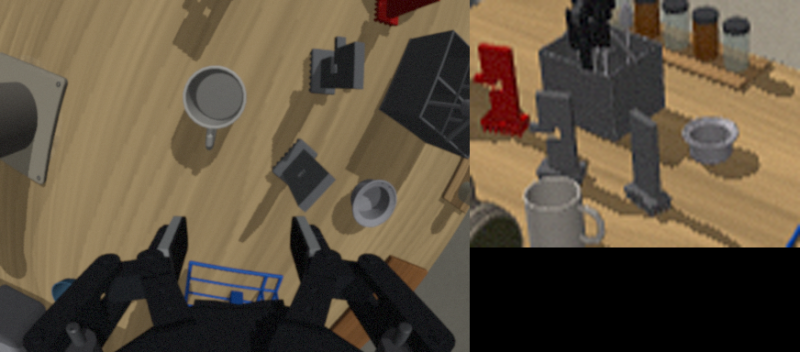

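A is confirmed as slotted. In the enlarged side crop, at (555,130), its open slot faces left (+y); B at (648,165) is plain and straight. Next I'll measure A's top edge from the wrist depth.

```bash
cat >> h.py <<'E'
from scipy.spatial.transform import Rotation as Ro
def wpts(d,pose):
    p=r.camera_params('wrist');v,u=np.mgrid[0:384,0:512]
    a=(u-p['cx'])/p['fx'];b=(v-p['cy'])/p['fy'];t=np.hypot(a,b)+1e-9;k=np.tan(np.minimum(t,1.4))/t
    P=np.stack([a*k*d,b*k*d,d],-1);T=np.array(p['tool_from_camera'])
    W=P@T[:3,:3].T+T[:3,3]
    return W@Ro.from_euler('xyz',pose[3:],degrees=True).as_matrix().T+pose[:3],(d>0)&(t<1.3)
def rack(w,o=(512,-178),yaw=13.4):
    c,s=np.cos(np.radians(yaw)),np.sin(np.radians(yaw));q=w-np.array([*o,0]);return np.c_[c*q[:,0]+s*q[:,1],-s*q[:,0]+c*q[:,1],q[:,2]]
E
python3 - <<'E'
from h import *
np.set_printoptions(precision=1,suppress=True)
W,ok=wpts(np.load('pics/w1.npy'),np.load('pics/w1pose.npy'))
for n,c in(('A',(502,284)),('B',(527,136))):
    for lo,hi in((143,157),(100,157),(-5,6)):
        m=ok&(np.hypot(W[...,0]-c[0],W[...,1]-c[1])<50)&(W[...,2]>lo)&(W[...,2]<hi);w=W[m]
        print(n,lo,len(w),w.mean(0),cv2.minAreaRect(w[:,:2].astype(np.float32)))
    m=ok&(np.hypot(W[...,0]-c[0],W[...,1]-c[1])<40);print(np.percentile(W[m][:,2],[1,50,90,99]))
E
```

```text
A 143 719 [498.7 283.5 150.3] ((499.5928039550781, 284.2126770019531), (13.708592414855957, 52.7059211730957), 24.054677963256836)
A 100 1406 [496.7 282.4 136.7] ((499.57720947265625, 284.2047119140625), (13.765286445617676, 52.724449157714844), 24.150421142578125)
A -5 1487 [487.7 272.    1.3] ((495.8628845214844, 278.2817687988281), (82.94651794433594, 99.74623107910156), 43.51850891113281)
[ -0.1  71.7 151.  152.4]
B 143 683 [523.1 136.3 150.2] ((524.2291870117188, 136.08360290527344), (52.48314666748047, 13.381739616394043), 75.50225830078125)
B 100 1362 [521.  137.2 136.5] ((524.1167602539062, 136.11265563964844), (52.48314666748047, 13.61391830444336), 75.50225830078125)
B -5 1397 [510.3 144.8   1.3] ((520.603759765625, 139.22000122070312), (99.89144897460938, 84.95067596435547), 62.8590087890625)
[  0.   75.3 151.  347.7]
```

Emit:
{"method": "jog_arm", "body": {"rows": [[[40,46,0],[0,0,0.014]],[[72,82,15],[0,0,0.014]],[[100,115,40],[0,0,0.014]],[[112,128,75],[0,0,0.014]],[[112,128,110],[0,0,0.014]],[[112,128,140],[0,0,0.014]],[[112,128,155],[0,0,0.014]],[[112,128,155],[0,0,0.014]]]}}

```text
time: 2.7
tool_pos: [499.6, 280.2, 108.8]
tcp_rot: [-179.7, 0.0, 113.8]
ft_force: [-0.6, -0.8, -0.5]
finger_gap: 60.1
grip_force: 0.0
```

Run:
```python
from h import *
np.set_printoptions(precision=1,suppress=True)
s=r.sense();print(s['time'],s['tool_pos'],s['tcp_rot'])
pose=np.r_[s['tool_pos'],s['tcp_rot']]
im,d=r.snapshot('wrist');cv2.imwrite('pics/w2.png',im)
W,ok=wpts(d,pose)
m=ok&(np.hypot(W[...,0]-500,W[...,1]-284)<33)&(W[...,2]>143)&(W[...,2]<155);w=W[m]
print(len(w),cv2.minAreaRect(w[:,:2].astype(np.float32)))
```

```text
2.7 [499.6 280.2 108.8] [-179.7    0.   113.8]
2873 ((500.10418701171875, 284.6438293457031), (50.03083801269531, 63.23660659790039), 82.29085540771484)
```

View pics/w2.png

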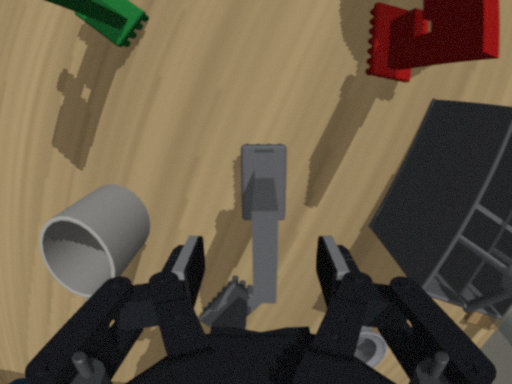

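The plate (column 265) sits centred between the fingers (195 and 330), so I'll close the gripper on it and lift.

Emit:
{"method": "jog_arm", "body": {"rows": [[[3,0,0],[0,0,0]],[[3,0,0],[0,0,0]],[[3,0,0],[0,0,0]],[[3,0,0],[0,0,0]],[[3,0,0],[0,0,0]],[[3,0,0],[0,0,0]],[[3,0,0],[0,0,0]],[[3,0,0],[0,0,0]]], "grip": 5, "force": 50}}

```text
time: 3.55
tool_pos: [500.5, 285.6, 112.9]
tcp_rot: [179.8, 0.0, 113.9]
ft_force: [-0.9, -0.2, 6.6]
finger_gap: 10.5
grip_force: 49.8
```

Emit:
{"method": "jog_arm", "body": {"rows": [[[3,0,-20],[0,0,0]],[[3,0,-60],[0,0,0]],[[3,0,-105],[0,0,0]],[[3,0,-150],[0,0,0]],[[3,0,-185],[0,0,0]],[[3,0,-185],[0,0,0]],[[3,0,-185],[0,0,0]]]}}

```text
time: 4.25
tool_pos: [498.8, 288.1, 297.3]
tcp_rot: [179.9, -0.0, 113.9]
ft_force: [0.3, 1.1, -1.9]
finger_gap: 10.3
grip_force: 48.9
```

Run:
```python
from h import *
np.set_printoptions(precision=1,suppress=True)
s=r.sense();print(s['time'],s['tool_pos'],s['tcp_rot'],s['ft_force'],s['wrist_torque'],s['finger_gap'])
d=r.snapshot('side');cv2.imwrite('pics/side2.png',d[0]);np.save('pics/side2.npy',d[1])
W,c,uv,ok=pts('side',*d,(150,60,290,200))
t=s['tool_pos'];m=ok&(np.hypot(W[...,0]-t[0],W[...,1]-t[1])<60)&(W[...,2]>t[2]-130)&(W[...,2]<t[2]-12)
w=W[m]-t;y=np.radians(s['tcp_rot'][2]);ex=np.array([np.sin(y),-np.cos(y)]);ey=np.array([np.cos(y),np.sin(y)])
X=w[:,:2]@ex;Y=w[:,:2]@ey
for z in range(-124,-10,6):
    k=(abs(w[:,2]-z)<3);
    if k.sum():print(z,k.sum(),np.percentile(X[k],[5,50,95]),np.percentile(Y[k],[3,50,97]))
cv2.imwrite('pics/s2c.png',cv2.resize(d[0][60:200,130:300],None,fx=4,fy=4))
```

```text
4.25 [498.8 288.1 297.3] [179.9  -0.  113.9] [ 0.3  1.1 -1.9] [ 0.  0. -0.] 10.282598449461265
-112 10 [-10.7  -6.5   5.7] [-30.7  -1.5  35. ]
-106 20 [-20.5 -14.9   2.9] [-32.7  -4.5  31.5]
-100 15 [-18.6 -16.1  -2.8] [-33.1  -7.9  29.3]
-94 31 [-22.3 -15.9   7.7] [-33.4  -2.8  33.4]
-88 55 [-20.8  -6.9  10.8] [-33.9  -8.2  30.9]
-82 14 [-23.2  -7.5   2.2] [-25.1   1.   24.7]
-76 18 [-12.1  -5.5   1. ] [-26.3   1.9  17.1]
-70 19 [-9.8 -3.6  5. ] [-25.4  -9.   13.3]
-64 16 [-8.6 -3.7  2. ] [-22.9   0.9  15.1]
-58 14 [-11.6  -3.3   0.6] [-23.3  -5.8  15.4]
-52 18 [-6.7 -3.6  1.9] [-26.3  -3.6  16.9]
-46 14 [-7.6 -3.8  0.8] [-23.7  -7.7  16.2]
-40 20 [-8.9 -0.6  5.7] [-21.2   0.6  18. ]
-34 9 [-6.6 -4.5  2. ] [-28.  -20.2  31.5]
-28 16 [-9.7 -3.2 10.7] [-27.  -14.9  35.9]
-22 20 [-7.9 -3.4  0.5] [-25.9  14.1  39.7]
-16 25 [-9.8 -2.7  4.4] [-23.8   6.9  40.4]
```

View pics/s2c.png

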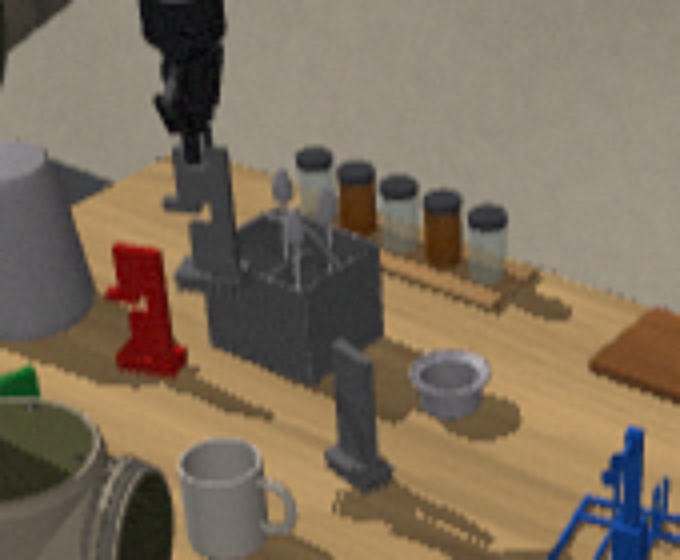

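The brush is held upright, its y axis within 1 mm of the TCP and its underside about 112 mm below it. Now I'll carry it to the −y side of the pin.

Emit:
{"method": "jog_arm", "body": {"rows": [[[-30,-11,0],[0,0,0.02]],[[-75,-28,0],[0,0,0.05]],[[-120,-45,0],[0,0,0.08]],[[-166,-63,0],[0,0,0.1]],[[-212,-81,0],[0,0,0.12]],[[-258,-98,0],[0,0,0.14]],[[-304,-116,0],[0,0,0.16]],[[-350,-133,0],[0,0,0.183]],[[-396,-151,0],[0,0,0.183]],[[-440,-168,0],[0,0,0.183]]]}}

```text
time: 5.3
tool_pos: [521.7, -184.2, 293.5]
tcp_rot: [-179.8, -0.1, 103.4]
ft_force: [0.7, -0.3, -0.7]
finger_gap: 10.4
grip_force: 48.9
```

Emit:
{"method": "jog_arm", "body": {"rows": [[[-35,-14,0],[0,0,0]],[[-52,-31,10],[0,0,0]],[[-52,-31,30],[0,0,0]],[[-52,-31,30],[0,0,0]],[[-52,-31,30],[0,0,0]]]}}

```text
time: 5.8
tool_pos: [504.0, -239.5, 264.3]
tcp_rot: [-179.8, -0.2, 103.4]
ft_force: [0.3, 0.6, -0.6]
finger_gap: 10.8
grip_force: 48.9
```

```bash
cat >> h.py <<'E'
def look(name):
    s=r.sense();pose=np.r_[s['tool_pos'],s['tcp_rot']]
    im,d=r.snapshot('wrist');cv2.imwrite(f'pics/{name}.png',im);np.save(f'pics/{name}.npy',d);np.save(f'pics/{name}p.npy',pose)
    print(s['time'],pose,s['ft_force'],s['finger_gap'])
    W,ok=wpts(d,pose);return im.astype(int),W,ok,pose
E
python3 - <<'E'
from h import *
np.set_printoptions(precision=1,suppress=True)
im,W,ok,p=look('w3')
print('tcp in rack',rack(p[None,:3]))
m=ok&(im[...,0]>im[...,2]+40)&(W[...,2]>75)&(W[...,2]<175)
R=rack(W[m]);print(len(R),R.min(0),R.max(0))
for lo,hi in((-18,-11),(-9,9),(11,15),(16,40),(44,62)):
    k=(R[:,0]>lo)&(R[:,0]<hi)&(R[:,2]>125);print(lo,k.sum(),np.percentile(R[k],[3,50,97],axis=0) if k.sum() else '')
E
```

```text
5.8 [ 504.  -239.5  264.3 -179.8   -0.2  103.4] [ 0.3  0.6 -0.6] 10.796387116921323
tcp in rack [[-22.1 -57.9 264.3]]
856 [-35.8 -47.7  79.2] [ 55.7   8.3 173.4]
-18 82 [[-17.2  -8.2 149.3]
 [-14.5  -0.2 155.7]
 [-11.5   7.2 158.1]]
-9 144 [[ -8.7  -5.2 149.1]
 [ -0.2  -0.3 151.2]
 [  8.9   2.5 154.1]]
11 38 [[ 11.1  -5.2 150.2]
 [ 12.1  -0.3 154.3]
 [ 14.9   6.5 158.3]]
16 189 [[ 16.9  -4.2 148.4]
 [ 29.1  -0.5 151. ]
 [ 39.5   3.1 152.5]]
44 224 [[ 44.1  -7.9 138.4]
 [ 48.8   0.5 157.4]
 [ 54.9   7.  158.9]]
```

View pics/w3.png

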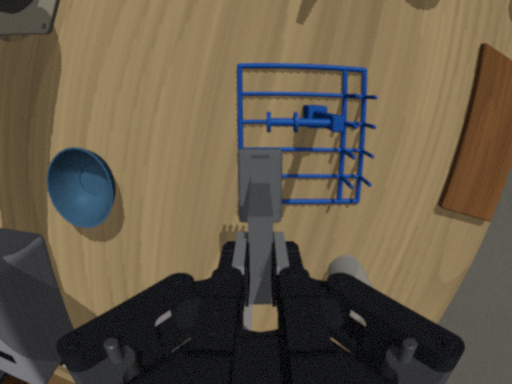

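The image shows the pin (268–340,121) with its head at the left and collar at 296. The pin axis comes out at rack y≈0 and z≈148. I'll centre the brush in x and go down beside the pin.

Emit:
{"method": "jog_arm", "body": {"rows": [[[-2,11,0],[0,0,0]],[[-4,22,10],[0,0,0]],[[-4,22,40],[0,0,0]],[[-4,22,65],[0,0,0]],[[-4,22,76],[0,0,0]],[[-4,22,76],[0,0,0]],[[-4,22,76],[0,0,0]],[[-4,22,76],[0,0,0]]]}}

```text
time: 6.65
tool_pos: [528.4, -239.5, 192.2]
tcp_rot: [179.9, 0.1, 103.4]
ft_force: [0.3, -0.9, -0.5]
finger_gap: 10.8
grip_force: 48.9
```

Run:
```python
from h import *
np.set_printoptions(precision=1,suppress=True)
im,W,ok,p=look('w4')
print('tcp in rack',rack(p[None,:3]))
m=ok&(im[...,0]>im[...,2]+40)&(W[...,2]>75)&(W[...,2]<175)
R=rack(W[m])
for lo,hi in((-18,-11),(-9,9),(11,15),(44,62)):
    k=(R[:,0]>lo)&(R[:,0]<hi)&(R[:,2]>125)&(abs(R[:,1])<15);print(lo,k.sum(),np.percentile(R[k],[3,50,97],axis=0) if k.sum() else '')
g=ok&(im.max(-1)-im.min(-1)<14)
R=rack(W[g]);t=rack(p[None,:3])[0]
# plate top, jaw top, block top
for lo,hi in((-100,-75),(-32,-8),(28,50)):
    k=(abs(R[:,0]-t[0])<30)&(abs(R[:,1]-t[1])<60)&(R[:,2]-t[2]>lo)&(R[:,2]-t[2]<hi);q=R[k]-t
    print('brush rel tcp',lo,k.sum(),np.percentile(q,[2,50,98],axis=0) if k.sum() else '')
im,d=r.snapshot('side');cv2.imwrite('pics/s4.png',cv2.resize(im[110:220,230:350],None,fx=5,fy=5,interpolation=cv2.INTER_CUBIC))
```

```text
6.65 [ 528.4 -239.5  192.2  179.9    0.1  103.4] [ 0.3 -0.9 -0.5] 10.766434276989104
tcp in rack [[  1.6 -63.6 192.2]]
-18 171 [[-16.7  -8.4 149.8]
 [-14.6   0.1 156.2]
 [-11.6   7.4 158.3]]
-9 275 [[ -8.8  -4.  149.7]
 [  0.1  -0.4 151.3]
 [  8.9   2.4 157.1]]
11 60 [[ 11.1  -3.9 148.9]
 [ 12.9  -0.3 151.6]
 [ 14.7   6.2 158.4]]
44 417 [[ 44.1  -7.9 135.3]
 [ 48.9   0.1 157.4]
 [ 54.9   7.  158.8]]
brush rel tcp -100 1671 [[-19.2 -31.4 -92.3]
 [ -5.3   7.5 -89.7]
 [ 18.5  33.7 -88.3]]
brush rel tcp -32 619 [[ -5.9  24.7 -28.4]
 [ -0.2  32.6 -17.7]
 [  5.6  41.1  -8.9]]
brush rel tcp 28 3267 [[-16.8 -24.2  29.8]
 [ -0.2   7.9  38.4]
 [ 16.4  25.1  48.9]]
```

View pics/s4.png

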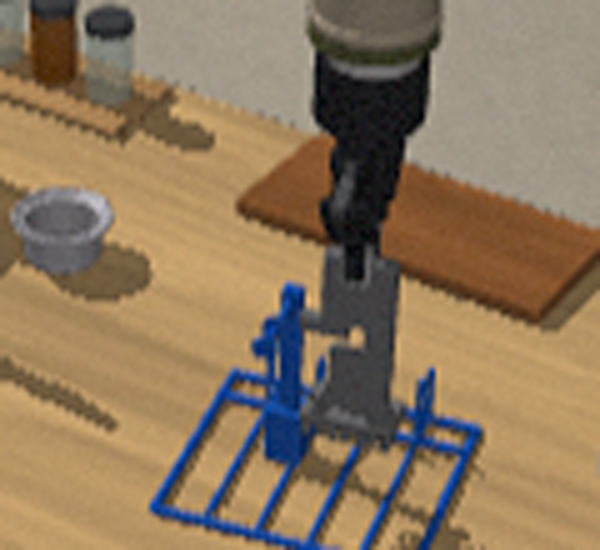

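The brush is upright, with its jaw beside the pin. Underside = TCP −112, so I expect jaw contact at TCP z≈182. I'll move the pin into the mouth window, then feel downwards.

Emit:
{"method": "jog_arm", "body": {"rows": [[[0,-1.5,4],[0,0,0]],[[8,-1.5,4],[0,0,0]],[[16,-1.5,4],[0,0,0]],[[24,-1.5,4],[0,0,0]],[[30,-1.5,4],[0,0,0]],[[34,-1.5,4],[0,0,0]],[[34,-1.5,4],[0,0,0]],[[34,-1.5,4],[0,0,0]]]}}

```text
time: 7.55
tool_pos: [518.0, -206.3, 186.3]
tcp_rot: [180.0, 0.0, 103.4]
ft_force: [-0.0, -0.3, -1.0]
finger_gap: 10.5
grip_force: 48.9
```

Emit:
{"method": "jog_arm", "body": {"rows": [[[0,0,0.5],[0,0,0]],[[0,0,1],[0,0,0]],[[0,0,1.5],[0,0,0]],[[0,0,2],[0,0,0]],[[0,0,2],[0,0,0]]]}}

```text
time: 8.05
tool_pos: [517.8, -206.4, 184.0]
tcp_rot: [-180.0, -0.0, 103.4]
ft_force: [-0.4, -0.2, -1.6]
finger_gap: 10.8
grip_force: 48.9
```

Emit:
{"method": "jog_arm", "body": {"rows": [[[0,0,0.5],[0,0,0]],[[0,0,0.8],[0,0,0]],[[0,0,0.8],[0,0,0]]]}}

```text
time: 8.35
tool_pos: [517.8, -206.3, 183.3]
tcp_rot: [-180.0, -0.0, 103.4]
ft_force: [-0.5, -0.4, -0.1]
finger_gap: 10.8
grip_force: 48.9
```

Emit:
{"method": "jog_arm", "body": {"rows": [[[0,0,0.5],[0,0,0]],[[0,0,0.8],[0,0,0]],[[0,0,0.8],[0,0,0]]]}}

```text
time: 8.65
tool_pos: [517.9, -206.3, 182.5]
tcp_rot: [-180.0, -0.0, 103.4]
ft_force: [0.5, -0.2, -0.7]
finger_gap: 10.6
grip_force: 48.9
```

Emit:
{"method": "jog_arm", "body": {"rows": [[[0,0,0.4],[0,0,0]],[[0,0,0.7],[0,0,0]],[[0,0,0.7],[0,0,0]]]}}

```text
time: 8.95
tool_pos: [517.8, -206.3, 181.8]
tcp_rot: [-180.0, -0.0, 103.4]
ft_force: [0.1, -0.9, -0.6]
finger_gap: 10.7
grip_force: 48.9
```

Emit:
{"method": "jog_arm", "body": {"rows": [[[0,0,0.4],[0,0,0]],[[0,0,0.7],[0,0,0]],[[0,0,0.7],[0,0,0]]]}}

```text
time: 9.25
tool_pos: [517.9, -206.4, 181.3]
tcp_rot: [180.0, 0.0, 103.4]
ft_force: [-0.1, -0.7, 0.2]
finger_gap: 10.7
grip_force: 49.1
```

Emit:
{"method": "jog_arm", "body": {"rows": [[[0,0,0.4],[0,0,0]],[[0,0,0.7],[0,0,0]],[[0,0,0.7],[0,0,0]]]}}

```text
time: 9.55
tool_pos: [518.1, -206.5, 181.1]
tcp_rot: [180.0, 0.0, 103.4]
ft_force: [-1.1, -0.9, 4.8]
finger_gap: 10.6
grip_force: 49.6
```

Contact at TCP z≈181.3, so I'll raise 2.6 mm to centre the slot on the pin and slide in.

Emit:
{"method": "jog_arm", "body": {"rows": [[[0,0.5,-2.6],[0,0,0]],[[0,0.5,-2.6],[0,0,0]],[[6,0.5,-2.6],[0,0,0]],[[12,0.5,-2.6],[0,0,0]],[[18,0.5,-2.6],[0,0,0]],[[23,0.5,-2.6],[0,0,0]],[[26,0.5,-2.6],[0,0,0]],[[26,0.5,-2.6],[0,0,0]]]}}

```text
time: 10.35
tool_pos: [512.3, -180.4, 183.1]
tcp_rot: [180.0, -0.0, 103.4]
ft_force: [0.7, -0.5, -1.6]
finger_gap: 10.8
grip_force: 48.9
```

Emit:
{"method": "jog_arm", "body": {"rows": [[[0.6,0,0],[0,0,0]],[[1.2,0,0],[0,0,0]],[[1.8,0,0],[0,0,0]],[[1.8,0,0],[0,0,0]]]}}

```text
time: 10.75
tool_pos: [511.9, -179.2, 183.1]
tcp_rot: [-180.0, -0.0, 103.4]
ft_force: [0.0, -0.4, -1.4]
finger_gap: 10.8
grip_force: 48.9
```

Feeling on in 0.7 mm steps.

Emit:
{"method": "jog_arm", "body": {"rows": [[[0.4,0,0],[0,0,0]],[[0.8,0,0],[0,0,0]],[[0.8,0,0],[0,0,0]]]}}

```text
time: 11.05
tool_pos: [511.7, -178.3, 183.1]
tcp_rot: [-180.0, -0.0, 103.4]
ft_force: [0.5, -0.1, -1.5]
finger_gap: 10.7
grip_force: 48.9
```

Emit:
{"method": "jog_arm", "body": {"rows": [[[0.4,0,0],[0,0,0]],[[0.7,0,0],[0,0,0]],[[0.7,0,0],[0,0,0]]]}}

```text
time: 11.35
tool_pos: [511.5, -177.6, 183.1]
tcp_rot: [-180.0, -0.0, 103.4]
ft_force: [-0.4, 0.1, -1.4]
finger_gap: 10.8
grip_force: 48.9
```

Emit:
{"method": "jog_arm", "body": {"rows": [[[0.4,0,0],[0,0,0]],[[0.7,0,0],[0,0,0]],[[0.7,0,0],[0,0,0]]]}}

```text
time: 11.65
tool_pos: [511.4, -177.0, 183.1]
tcp_rot: [-180.0, -0.0, 103.4]
ft_force: [0.5, 0.3, -0.8]
finger_gap: 10.8
grip_force: 48.9
```

Emit:
{"method": "jog_arm", "body": {"rows": [[[0.4,0,0],[0,0,0]],[[0.7,0,0],[0,0,0]],[[0.7,0,0],[0,0,0]]]}}

```text
time: 11.95
tool_pos: [511.2, -176.3, 183.1]
tcp_rot: [-180.0, 0.0, 103.4]
ft_force: [-0.1, 0.3, -1.0]
finger_gap: 10.9
grip_force: 48.9
```

Emit:
{"method": "jog_arm", "body": {"rows": [[[0.4,0,0],[0,0,0]],[[0.7,0,0],[0,0,0]],[[0.7,0,0],[0,0,0]]]}}

```text
time: 12.25
tool_pos: [511.1, -175.9, 183.1]
tcp_rot: [-180.0, 0.0, 103.4]
ft_force: [0.2, -2.9, -2.1]
finger_gap: 10.7
grip_force: 48.8
```

Emit:
{"method": "jog_arm", "body": {"rows": [[[0.3,0,0],[0,0,0]],[[0.5,0,0],[0,0,0]],[[0.5,0,0],[0,0,0]]]}}

```text
time: 12.55
tool_pos: [511.1, -175.5, 183.1]
tcp_rot: [180.0, 0.0, 103.4]
ft_force: [2.1, -4.6, -3.6]
finger_gap: 10.7
grip_force: 48.7
```

The slot's inner end meets the pin at about 4 N. I'll back off 2.5 mm to centre the notch, then let down 11 mm.

Emit:
{"method": "jog_arm", "body": {"rows": [[[-1.5,0,0],[0,0,0]],[[-2.5,0,0],[0,0,0]],[[-2.5,0,0],[0,0,0]],[[-2.5,0,2],[0,0,0]],[[-2.5,0,4],[0,0,0]],[[-2.5,0,6],[0,0,0]],[[-2.5,0,6],[0,0,0]]]}}

```text
time: 13.25
tool_pos: [511.3, -177.4, 176.5]
tcp_rot: [-180.0, -0.0, 103.4]
ft_force: [0.6, -0.6, -0.5]
finger_gap: 10.4
grip_force: 49.0
```

Emit:
{"method": "jog_arm", "body": {"rows": [[[0,0,1.5],[0,0,0]],[[0,0,3],[0,0,0]],[[0,0,4.5],[0,0,0]],[[0,0,5.2],[0,0,0]],[[0,0,5.2],[0,0,0]]]}}

```text
time: 13.75
tool_pos: [511.5, -177.6, 171.7]
tcp_rot: [-180.0, -0.0, 103.4]
ft_force: [-0.4, -0.8, -1.2]
finger_gap: 11.0
grip_force: 49.0
```

Emit:
{"method": "jog_arm", "body": {"rows": [[[0,0,0.4],[0,0,0]],[[0,0,0.8],[0,0,0]],[[0,0,0.8],[0,0,0]]]}}

```text
time: 14.05
tool_pos: [511.5, -177.6, 171.1]
tcp_rot: [-180.0, 0.0, 103.4]
ft_force: [0.8, -0.4, -2.0]
finger_gap: 10.6
grip_force: 49.0
```

Emit:
{"method": "jog_arm", "body": {"rows": [[[0,0,0.4],[0,0,0]],[[0,0,0.8],[0,0,0]],[[0,0,0.8],[0,0,0]]]}}

```text
time: 14.35
tool_pos: [511.5, -177.6, 170.2]
tcp_rot: [-180.0, -0.0, 103.4]
ft_force: [0.6, -0.4, -1.2]
finger_gap: 10.7
grip_force: 49.0
```

Emit:
{"method": "jog_arm", "body": {"rows": [[[0,0,0.4],[0,0,0]],[[0,0,0.7],[0,0,0]],[[0,0,0.7],[0,0,0]]]}}

```text
time: 14.65
tool_pos: [511.5, -177.6, 169.5]
tcp_rot: [-180.0, -0.0, 103.4]
ft_force: [-0.2, -0.3, -0.9]
finger_gap: 10.6
grip_force: 49.0
```

Emit:
{"method": "jog_arm", "body": {"rows": [[[0,0,0.4],[0,0,0]],[[0,0,0.6],[0,0,0]],[[0,0,0.6],[0,0,0]]]}}

```text
time: 14.95
tool_pos: [511.6, -177.6, 169.3]
tcp_rot: [180.0, 0.0, 103.4]
ft_force: [-0.3, -0.9, 1.7]
finger_gap: 10.5
grip_force: 49.3
```

Emit:
{"method": "jog_arm", "body": {"rows": [[[0,0,0.3],[0,0,0]],[[0,0,0.5],[0,0,0]],[[0,0,0.5],[0,0,0]]]}}

```text
time: 15.25
tool_pos: [511.8, -177.7, 169.1]
tcp_rot: [180.0, 0.0, 103.4]
ft_force: [-2.0, 0.1, 4.9]
finger_gap: 10.6
grip_force: 49.9
```

Seated, with contact at 169.3. I'll ease off the load, then release gently.

Emit:
{"method": "jog_arm", "body": {"rows": [[[0,0,-0.6],[0,0,0]],[[0,0,-0.6],[0,0,0]],[[0,0,-0.6],[0,0,0]]], "force": 20}}

```text
time: 15.55
tool_pos: [511.7, -177.6, 169.2]
tcp_rot: [180.0, 0.0, 103.4]
ft_force: [-1.2, -0.7, 2.8]
finger_gap: 10.5
grip_force: 49.4
```

Emit:
{"method": "jog_arm", "body": {"rows": [[[0,0,-0.6],[0,0,0]],[[0,0,-0.6],[0,0,0]],[[0,0,-0.6],[0,0,0]],[[0,0,-0.6],[0,0,0]]], "grip": 40}}

```text
time: 15.95
tool_pos: [511.5, -177.6, 169.5]
tcp_rot: [-180.0, -0.0, 103.4]
ft_force: [-0.6, 0.0, 0.1]
finger_gap: 39.7
grip_force: 0.0
```

Run:
```python
from h import *
im,W,ok,p=look('w5')
im,d=r.snapshot('side');a=cv2.resize(im[110:220,230:350],None,fx=3.5,fy=3.5,interpolation=cv2.INTER_CUBIC)
b=cv2.resize(cv2.imread('pics/w5.png')[84:384,100:460],None,fx=385/300,fy=385/300)[:, :380]
cv2.imwrite('pics/m5.png',np.hstack([a,b]))
```

```text
15.95 [ 5.11474744e+02 -1.77578282e+02  1.69503112e+02 -1.79989631e+02
 -9.30630107e-03  1.03403624e+02] [-0.56323627  0.01684423  0.12313208] 39.745174170281445
```

View pics/m5.png

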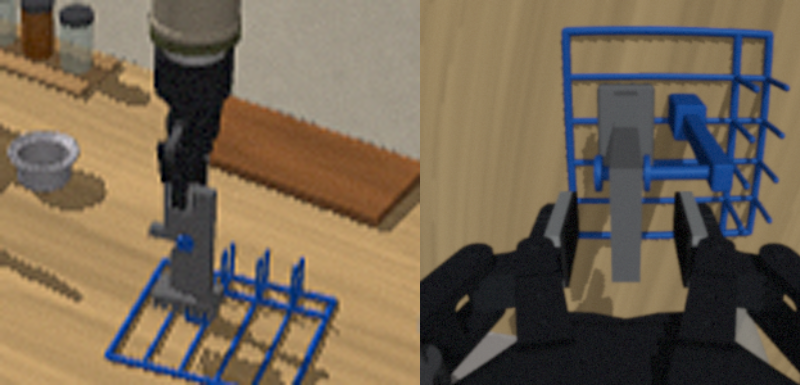

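The brush hangs upright between head and collar, with the fingers open clear of it. Withdrawing straight up.

Emit:
{"method": "jog_arm", "body": {"rows": [[[0,0,-8],[0,0,0]],[[0,0,-25],[0,0,0]],[[0,0,-60],[0,0,0]],[[0,0,-100],[0,0,0]],[[0,0,-130],[0,0,0]],[[0,0,-130],[0,0,0]],[[0,0,-130],[0,0,0]],[[0,0,-130],[0,0,0]],[[0,0,-130],[0,0,0]],[[0,0,-130],[0,0,0]]]}}

```text
time: 17.05
tool_pos: [511.0, -177.3, 298.4]
tcp_rot: [-179.9, -0.1, 103.4]
ft_force: [-0.1, 0.1, 0.5]
finger_gap: 40.3
grip_force: 0.0
```

Run:
```python
from h import *
np.set_printoptions(precision=1,suppress=True)
im,W,ok,p=look('w6')
g=ok&(im.max(-1)-im.min(-1)<14);R=rack(W[g])
for lo,hi in((70,90),(200,220)):
    k=(abs(R[:,0])<30)&(abs(R[:,1])<50)&(R[:,2]>lo)&(R[:,2]<hi);print(k.sum(),np.percentile(R[k],[2,50,98],axis=0) if k.sum() else '')
```

```text
17.05 [ 511.  -177.3  298.4 -179.9   -0.1  103.4] [-0.1  0.1  0.5] 40.323328432572275
620 [[-18.7 -33.9  77.1]
 [ -9.3  11.6  79.5]
 [ 18.2  33.1  81.2]]
692 [[ -5.8 -23.7 204.6]
 [ -0.3   2.7 207.7]
 [  5.   25.9 209.1]]
```

Plate top and bristle block are both centred (x ≈ 0, y ≈ 0), and brush_mid is at about 133 mm: upright and still. Handing in.

```bash
python3 -c "
from bench import r
print(r.hand_in())"
```

```text
the job is handed in; nothing more can be done
None
```

I handed the job in at about 17 s: the slotted brush was hanging upright and still by its notch on the rack's pin, released and with the arm withdrawn; the hand-in returned no verdict.

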